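# Bring the battery charger up from zero to its set mark and start it

### The job

The bench charger only starts safely from zero: first turn the black voltage knob anticlockwise all the way down to its zero stop, then turn it up clockwise until its white pointer stands on the red marker. With the pointer there, press the green start button fully in and let it spring back; do not move the red marker, or the battery, hammer and cup standing near.

Things in the scene. Friction and masses are not known exactly. Their poses are not given: they have to be found in the camera images.
- charger: Blue sloped-front bench charger, 240 deep (x) x 300 wide (y) x 154 high mm, fixed. Origin: centre of its underside; x to its back, y to the operator's left, z up. The aluminium panel slopes up to the back at 25 degrees. Two low studs stand on the flat top behind it. Knob left and button right on the panel, 140 mm apart, axes along the panel's normal.
- panel_mid (a point): Centre of the panel's surface, at (-30, 0, 112) mm in the charger's frame. x points up the slope, y to the operator's left, z out along the panel's normal. In this frame the knob's axis is at y = +55 mm and the button at y = -85 mm, both at x = 0.
- knob_grip (a point): On the knob's axis at grip height, 37 mm out from the panel. Black skirt 54 mm across (top 13 mm out from the panel) with a bar grip 46 mm long, 14 mm wide, up to 47 mm out. x runs along the bar to its white pointer line, which also runs down onto the skirt; z out along the panel's normal. Turning takes about 0.06 N m.
- volt_knob (a joint): Knob angle in rad: 0 at its zero stop (white pointer 135 degrees anticlockwise from straight up-slope, at the thickest tick, towards the operator's lower left), growing clockwise seen from outside; far stop at 4.71. Long ticks every 30 degrees.
- pointer (a point): Where the knob's white pointer aims: on the bar's centre line, 46 mm from the knob's axis, 5 mm out from the panel; turns with the knob.
- mark (a point): Red marker, a tab 16 x 7 x 4 mm on a thin stiff dark ring (72 mm across, 3 mm thick) that lies on the panel round the knob. The point is on the tab's centre line, 46 mm from the knob's axis, 5 mm out from the panel, and coincides with pointer when the knob stands exactly at the mark.
- start (a joint): Travel of the green spring start button in m: 0 released, 0.006 fully in (5 N). It springs back.
- start_top (a point): Centre of the green start button's top face; button 30 mm across in a black housing; pressed along the panel's normal.
- battery: Loose grey battery case, 90 x 125 x 130 mm high plus 12 mm studs, 0.9 kg; origin at the centre of its underside. Leave alone.
- hammer: Loose steel hammer with a wooden handle, about 250 mm long, lying on the bench beside the charger. Leave alone.
- cup: Loose red cup, 64 mm across, 60 mm high; origin at the centre of its underside. Leave alone.

How it is judged (in metres and radians):
On the way, in this order (a step that is already met when the one before it is completed fails the run):
1. the knob is turned down to its zero stop (within 0.06 rad) (value of joint volt_knob below 0.06 rad), for 0.1 s.
2. the knob's pointer stands on the red marker (within 3.8 mm at 46 mm radius, about 4.7 degrees) and is still (distance between pointer and mark below 0.0038 m and velocity of joint volt_knob between -0.1 and 0.1 rad/s), for 0.3 s.
3. the start button is pressed in (over 4.5 of 6 mm) with the pointer on the marker (value of joint start above 0.0045 m and distance between pointer and mark below 0.0038 m), for 0.05 s.
At the end, for the whole second after the job is handed in: The knob's pointer is within 3.8 mm (about 4.7 degrees) of the red marker, the start button has sprung back (under 1.5 mm in), the marker is within 4 mm and the battery, hammer and cup within 25 mm of where they began (distance between pointer and mark below 0.0038 m and value of joint start below 0.0015 m and not (distance of battery from where it was at the start of the episode above 0.025 m) and not (distance of hammer from where it was at the start of the episode above 0.025 m) and not (distance of cup from where it was at the start of the episode above 0.025 m) and distance of mark from where it was at the start of the episode below 0.004 m); the robot touches nothing.
It fails at once if the start button is pressed (over 3 mm) while the pointer is more than 8 mm off the red marker (value of joint start above 0.003 m and not (distance between pointer and mark below 0.008 m)).
It fails at once if the red marker is moved more than 4 mm (distance of mark from where it was at the start of the episode above 0.004 m).
It fails at once if the battery, hammer or cup is moved more than 25 mm (distance of any of battery, hammer, cup from where it was at the start of the episode above 0.025 m).
It also fails if it takes over 64 s, if anything falls off the work surface, if the arm or the gripper's body presses on something with over 40 N, if the wrist force passes 120 N, or if a joint passes its speed limit or range.

### The arm

A 6-joint arm with a two-finger parallel gripper is mounted at the origin on the work surface. World frame = base frame: x ahead of the robot, y to its left, z up, the work surface at z = 0. Lengths are in mm, angles in rad, forces in N, time in s.
With the tool pointing down it reaches from about 400 to 925 mm from the base axis. Payload 12.5 kg.
Tool frame: the origin (TCP) lies at the very end of the fingers, on their centre line; the grasp point (between the pads) lies behind it (env.grip_depth is the z of the grasp point in the tool frame, in mm); z points along the fingers, y is the line along which they close (so a half turn about z gives the same grasp; the last joint's range is limited). The gripper opens to 95 mm and grips with 3 to 60 N. Pads are 20 mm wide; open, the fingers measure 119 mm over their backs; the gripper's body (75 mm by 180 mm) begins 59 mm behind the grasp point.
Start: joints at [-1.436, 0.491, 1.559, -0, 1.092, -0.106], TCP at [149.072, -606.98, 214.661] pointing down, gripper open.
Joint ranges: [-3.1, 3.1], [-0.84, 2.19], [0.05, 2.79], [-1.13, 4.28], [0.06, 2.93], [-2.69, 2.69]. Speed limits (rad/s): [2.22, 2.22, 2.79, 3.14, 3.14, 3.14].

### API

Orientations are given as [roll, pitch, yaw] about the fixed x, y, z axes, in that order (R = Rz(yaw) Ry(pitch) Rx(roll)).
In Python, from cell import env, optics gives the robot as it stands.
- The arm moves only by the tool step_arm, never from a script. Its argument "moves" is a list of rows, each an object of numbers: "tx", "ty", "tz": the shift along the tool's x, y, z in mm; "roll": the turn about the tool's z in rad. In form: [{"tx": .., "ty": .., "tz": .., "roll": ..}, ...]. A call has 1 to 12 rows; each row is the pose to reach, as a shift and turn from the pose commanded when the call began, along the tool's axes at that moment; what a row does not reach only later rows make up. A row lasts 1/12 s, in which the tool goes at most 41.7 mm and 7.16 degrees, less where a joint would pass 70% of its speed; a pose out of reach is approached as far as the arm can. A call with a gripper value outside its range is refused whole. "grip" is the finger opening in mm, from 0 to 95.1, set as the call begins (left out, the last holds). The fingers move at their own pace and stop on an object; the grip force is fixed at half the most. Time passes only in rows, so rows that repeat a pose let the fingers close. It gives the time, the measured TCP pose, the force, the opening and the grip force at its end, in the units of the state.
- env.state(): the state, without advancing time (a new reading comes with each control period).
- optics.read_camera(name): name is "side" or "top"; returns a dict with "pixels" (400x640x3 uint8, blue, green, red), "mtx" (3x3 intrinsics, pixels), "dist" ([k1, k2, p1, p2, k3] as OpenCV has them; the pictures are not rectified), "view" (4x4, takes a point from world to camera coordinates). Camera axes: x right, y down, z forward; pixel columns grow to the right and rows downward; lengths in mm; the calibration is good to about 2 mm. A picture is of the moment at which its call begins. There is no depth.
- env.job_done(): hands the job in; it is judged then, once.
The state is a dict: "t": time; "joints": joint angles; "qvel": joint speeds; "tau": joint torques, N m; "eef_pos": TCP position; "tcp_rot": TCP orientation; "ft_force": force on the tool from outside, world axes, zero at the start; "moment": the same for the moment, N m; "opening": opening from 0.0 (shut) to 1.0 (fully open); "grip_force": force on a finger pad.
Only numpy, scipy, OpenCV 4.12 (cv2) and the standard library are available. Lean on these libraries where they do the work, as an engineer would, in place of code of your own. Each camera call takes 0.05 s, during which the arm holds its last target. There are 200 camera calls.

## Working session

There is one attempt and no reset: what is moved stays moved. The work goes in short steps, Python scripts to look and compute and a tool call to move; the robot and the scene stay as the last step left them, time stands still between calls to the robot, and variables do not carry over. Pictures are saved under pics/ and viewed, at most 10 in all, crops included, and the job is handed in when it is done.

Besides the shell and the picture viewer there is one more tool, called in YAML: its name, and indented under it one key for each argument. step_arm: Moves the arm, as the interface text tells. Its arguments: {"type":"object","properties":{"moves":{"type":"array"},"grip":{"type":"number"}},"required":["moves"]}

```bash
ls; mkdir -p pics; python3 - <<'E'
from cell import env, optics
import cv2,numpy as np
print(env.state(), env.grip_depth)
for n in("top","side"):
    c=optics.read_camera(n); cv2.imwrite(f"pics/{n}0.png",c["pixels"]); np.savez(f"pics/{n}0.npz",**c)
    print(n,c["mtx"],c["dist"],c["view"])
E
```

```text
pics
{'t': 0.0, 'joints': array([-1.43560892e+00,  4.91596862e-01,  1.55947658e+00,  1.51810268e-05,
        1.09170739e+00, -1.05596932e-01]), 'qvel': array([ 0.00115027, -0.00165923, -0.00010592,  0.0010626 ,  0.00040633,
       -0.00078357]), 'tau': array([ 5.04594827e-04, -6.12632918e+01, -2.58177388e+01,  6.92465343e-02,
        4.80210793e-02, -1.02909007e-04]), 'eef_pos': array([ 149.03272715, -606.70519197,  214.02923754]), 'tcp_rot': array([-3.14041252e+00, -1.38622828e-04,  2.40777248e-01]), 'ft_force': array([-0.35512649,  0.52499991,  0.03782253]), 'moment': array([-0.01009097,  0.00137454, -0.01964361]), 'grip_force': 0.0, 'opening': 1.000875074135585} -18.8
top [[424.27711942   0.         322.19650839]
 [  0.         424.27711942 194.45437956]
 [  0.           0.           1.        ]] [-0.09957098  0.          0.          0.          0.        ] [[-8.92555836e-03 -9.99951968e-01 -4.04913126e-03  2.94139121e+01]
 [-9.91235459e-01  9.38134873e-03 -1.31773499e-01  5.39769086e+02]
 [ 1.31805156e-01  2.83749042e-03 -9.91271582e-01  1.01643021e+03]
 [ 0.00000000e+00  0.00000000e+00  0.00000000e+00  1.00000000e+00]]
side [[436.47742803   0.         321.40995514]
 [  0.         436.47742803 194.79257087]
 [  0.           0.           1.        ]] [-0.11753503  0.          0.          0.          0.        ] [[-8.35733963e-01 -5.49121761e-01  3.74636926e-03  4.18057165e+02]
 [-4.22843071e-01  6.39161800e-01 -6.42398577e-01  2.83445165e+02]
 [ 3.50360502e-01 -5.38458435e-01 -7.66361555e-01  1.15817360e+03]
 [ 0.00000000e+00  0.00000000e+00  0.00000000e+00  1.00000000e+00]]
```

View pics/top0.png

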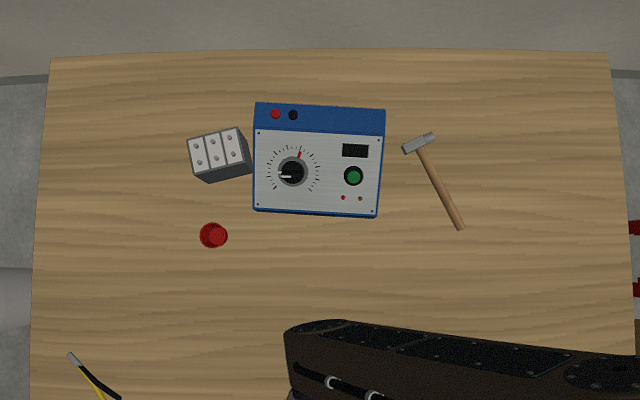

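View pics/side0.png

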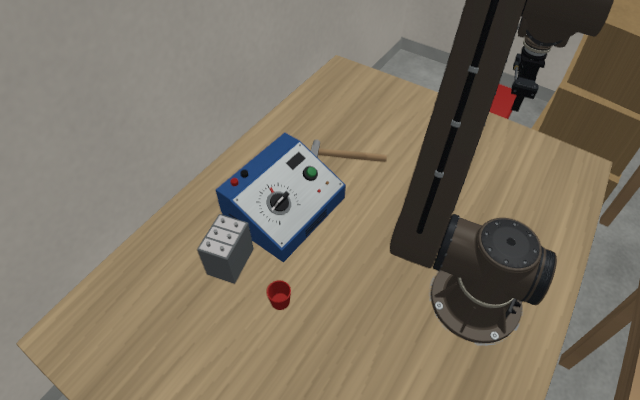

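The top picture shows the charger upright with the knob near (292,171), the red tab near (299,155) and the button near (353,176). The battery is to its left, the hammer to its right and the cup in front. The side picture shows the knob near (279,202) and the button near (310,173). I'll enlarge both.

```bash
python3 - <<'E'
import cv2
a=cv2.imread("pics/top0.png")[95:225,245:395]; cv2.imwrite("pics/topc.png",cv2.resize(a,None,fx=4.6,fy=4.6,interpolation=cv2.INTER_CUBIC)[:600])
a=cv2.imread("pics/side0.png")[125:265,210:350]; cv2.imwrite("pics/sidec.png",cv2.resize(a,None,fx=4.25,fy=4.25,interpolation=cv2.INTER_CUBIC))
E
```

```text
(no output)
```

View pics/topc.png

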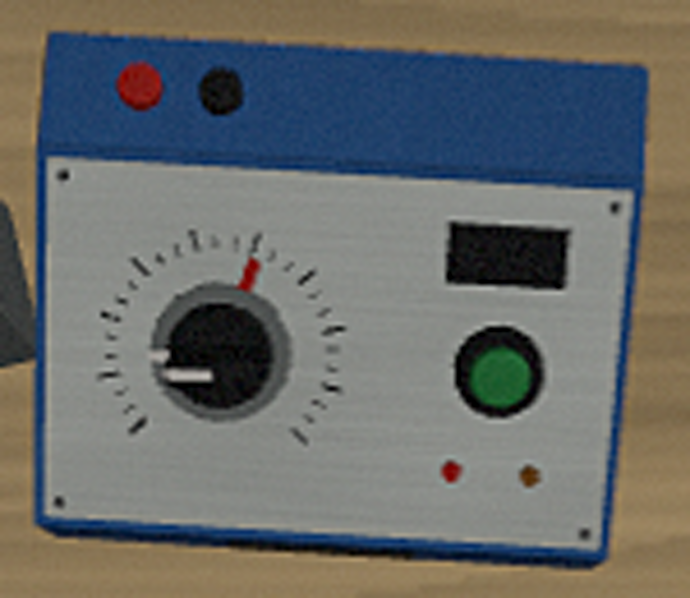

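View pics/sidec.png

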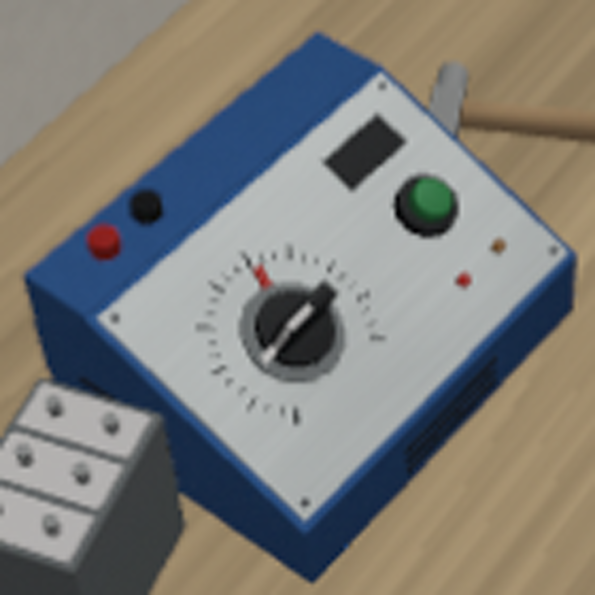

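Both crops are clear. In topc, the red tab's centre is at (249,275), the skirt at (220,356) and the bar's white line runs (165,375)-(212,376). In sidec, the tab is at (262,276), the skirt at (297,326), and the white line runs from (263,360) to about (312,310). I'll fit the charger pose and both angles.

```bash
cat > h.py <<'E'
import numpy as np,cv2
from scipy.optimize import least_squares
from scipy.spatial.transform import Rotation as R
s,c=np.sin(np.radians(25)),np.cos(np.radians(25))
PR=np.array([[c,0,-s],[0,1,0],[s,0,c]]); PT=np.array([-30,0,112.])
def panel(p): return PR@np.array(p,float)+PT          # panel->charger
def world(q,p): return R.from_euler('z',q[2]).apply(p)+[q[0],q[1],0]
def ang(a,r,z): # a measured clockwise from up-slope
    return panel([r*np.cos(a),55-r*np.sin(a),z])
CAM={n:dict(np.load(f"pics/{n}0.npz")) for n in("top","side")}
def proj(n,P):
    k=CAM[n]; return cv2.projectPoints(np.atleast_2d(P).astype(float),cv2.Rodrigues(k["view"][:3,:3])[0],k["view"][:3,3],k["mtx"],k["dist"])[0].reshape(-1,2)
def uncrop(n,u): 
    f,o=(4.6,(245,95)) if n=="top" else (4.25,(210,125))
    return (np.array(u)+.5)/f-.5+o
E
cat > fit.py <<'E'
from h import *
C=[("top",(120,150,154),(48,32)),("top",(120,-150,154),(648,67)),("top",(60,150,154),(42,153)),("top",(60,-150,154),(640,188)),
("side",(120,150,154),(27,275)),("side",(120,-150,154),(318,32)),("side",(-120,150,70),(308,527)),("side",(-120,-150,70),(573,252)),
("top",panel((0,55,13)),(220,356)),("side",panel((0,55,13)),(297,326))]
def res(v,full=False):
    q=v[:3]; m,k=v[3:5]
    L=[(n,p,u) for n,p,u in C]
    L+=[("top",ang(m,46,5),(249,275)),("side",ang(m,46,5),(262,276)),
        ("top",ang(k,23,47),(165,375)),("side",ang(k,23,47),(263,360))]
    r=[proj(n,world(q,p))[0]-uncrop(n,u) for n,p,u in L]
    return np.array(r) if full else np.ravel(r)
f=least_squares(res,[700,0,0,0.3,-1.5],loss='soft_l1')
print(f.x.round(3),"mark joint",f.x[3]+2.356,"knob joint",f.x[4]+2.356); print(res(f.x,True).round(2).tolist())
q=f.x[:3]
for nm,p in(("grip",(0,55,37)),("button",(0,-85,0)),("btn20",(0,-85,20))): print(nm,world(q,panel(p)).round(1))
for n in("top","side"): print(n,proj(n,world(q,panel((0,-85,15)))))
E
python3 fit.py
```

```text
[ 6.09501e+02  3.55950e+01 -7.00000e-02  2.93000e-01  4.74600e+00] mark joint 2.6489069033871147 knob joint 7.1023189322690525
[[-0.53, 0.0], [0.45, -0.09], [-1.57, -1.01], [1.22, -0.89], [-1.33, -0.04], [0.22, -0.67], [0.01, 1.96], [1.84, 0.49], [-0.48, 1.23], [0.47, 0.27], [0.03, -0.41], [-0.09, -0.65], [-0.36, 0.0], [5.93, -7.37]]
grip [567.8  93.7 145.5]
button [573.6 -47.1 112. ]
btn20 [565.2 -46.5 130.1]
top [[353.11113256 177.12025162]]
side [[311.2468633  172.08704609]]
```

```bash
cat > fit.py <<'E'
from h import *
def res(v,full=False):
    q=v[:3]; m,k,a,b,hz=v[3:8]
    L=[("top",(120,150,154),(48,32)),("top",(120,-150,154),(648,67)),("side",(120,150,154),(27,275)),("side",(120,-150,154),(318,32)),
    ("top",panel((0,55,13)),(218,355)),("side",panel((0,55,13)),(297,326)),("top",panel((0,55,3)),(221,352)),
    ("top",panel((0,-85,hz)),(499,371)),("side",panel((0,-85,hz)),(426,207))]
    for i,(x,y) in enumerate([(1,1),(1,-1),(-1,1),(-1,-1)]):
        L+=[("top",panel((x*a,y*b,1)),[(62,175),(615,208),(58,502),(585,534)][i]),("side",panel((x*a,y*b,1)),[(115,318),(382,86),(305,503),(553,251)][i])]
    L+=[("top",ang(m,46,4),(249,275)),("side",ang(m,46,4),(262,276)),
        ("top",ang(k,23,47),(165,375)),("side",ang(k,26,13),(263,360)),("top",ang(k,26,13),(156,356)),("side",ang(k,0,47),(312,310))]
    r=[proj(n,world(q,p))[0]-uncrop(n,u) for n,p,u in L]
    return np.array(r) if full else np.ravel(r)
f=least_squares(res,[610,35,-.07,0.3,-1.5,85,140,5],loss='soft_l1')
print(f.x.round(3),"mark joint",f.x[3]+2.356,"knob joint",f.x[4]+2.356); print(res(f.x,True).round(1).tolist())
q=f.x[:3]
for nm,p in(("grip",(0,55,37)),("button",(0,-85,0)),("btn20",(0,-85,20))): print(nm,world(q,panel(p)).round(1))
E
python3 fit.py
```

```text
[ 6.10710e+02  3.58990e+01 -7.10000e-02  3.13000e-01 -1.57900e+00
  8.51210e+01  1.36052e+02  5.08500e+00] mark joint 2.668528607209139 knob joint 0.7768939144879263
[[-0.6, -0.5], [0.3, -0.6], [-1.7, -0.2], [-0.1, -0.8], [-0.2, 0.9], [0.0, 0.2], [-0.4, 0.5], [-0.3, 0.2], [-0.1, 0.1], [-0.1, 0.3], [0.1, 0.2], [-0.2, 0.2], [0.2, 0.0], [0.0, 0.3], [-0.1, 0.3], [-0.3, 0.3], [0.3, 0.0], [0.3, -0.9], [-0.3, -0.7], [-0.5, -0.1], [1.9, -2.0], [2.0, 0.1], [-0.3, -0.7]]
grip [569.1  94.  145.5]
button [574.8 -46.8 112. ]
btn20 [566.3 -46.2 130.1]
```

```bash
cat >> h.py <<'E'
Q=np.array([610.71,35.9,-.071])
def pw(h,y,z): return world(Q,np.array([-30+h,y,112+z])) # horizontal offset from panel_mid, height over it
def togo(target,pos,yaw,tyaw):
    d=np.array(target)-pos; x=np.array([np.cos(yaw),np.sin(yaw),0]); y=np.array([np.sin(yaw),-np.cos(yaw),0])
    return np.round([d@x,d@y,-d[2],yaw-tyaw],2)
def phi(a): return Q[2]+np.arctan2(-np.sin(a),c*np.cos(a))
E
python3 - <<'E'
from h import *
print(pw(-15,55,28),phi(-1.56),phi(-2.356),phi(.313))
print(togo(pw(-15,55,100),[149.07,-606.98,214.66],.2408,phi(-1.56)))
E
```

```text
[569.72509484  93.95374707 140.        ] 1.4900114638485755 2.2358919343573325 -0.41398203139656364
[ 575.68 -580.39    2.66   -1.25]
```

step_arm:
  moves:
    - {"tx":288,"ty":-290,"tz":0,"roll":-0.6}
    - {"tx":576,"ty":-580,"tz":0,"roll":-1.25}
    - {"tx":576,"ty":-580,"tz":0,"roll":-1.25}
    - {"tx":576,"ty":-580,"tz":0,"roll":-1.25}
    - {"tx":576,"ty":-580,"tz":0,"roll":-1.25}
    - {"tx":576,"ty":-580,"tz":0,"roll":-1.25}
    - {"tx":576,"ty":-580,"tz":0,"roll":-1.25}
    - {"tx":576,"ty":-580,"tz":0,"roll":-1.25}
    - {"tx":576,"ty":-580,"tz":0,"roll":-1.25}
    - {"tx":576,"ty":-580,"tz":0,"roll":-1.25}
    - {"tx":576,"ty":-580,"tz":0,"roll":-1.25}
    - {"tx":576,"ty":-580,"tz":0,"roll":-1.25}
  grip: 40

```text
t: 1.1
eef_pos: [407.1, -176.5, 214.7]
tcp_rot: [3.142, 0.0, 1.491]
ft_force: [0.8, -1.3, 0.4]
opening: 0.424
grip_force: 0.0
```

step_arm:
  moves:
    - {"tx":40,"ty":20}
    - {"tx":80,"ty":40}
    - {"tx":110,"ty":55}
    - {"tx":145,"ty":72}
    - {"tx":180,"ty":90}
    - {"tx":215,"ty":107}
    - {"tx":245,"ty":121}
    - {"tx":270,"ty":133}
    - {"tx":270,"ty":133}
    - {"tx":270,"ty":133}
    - {"tx":270,"ty":133}
    - {"tx":270,"ty":133}

```text
validation failed for argument at $.mo...
```

```bash
python3 - <<'E'
from cell import env
from h import *
s=env.state(); print(s["eef_pos"],s["tcp_rot"],s["joints"],s["qvel"].round(3))
print(togo(pw(-15,55,30),s["eef_pos"],s["tcp_rot"][2],phi(-1.56)))
E
```

```text
[ 407.14684843 -176.45342212  214.66039961] [3.14154969e+00 1.07141020e-04 1.49142884e+00] [-5.57971077e-01  2.33576192e-01  1.98058584e+00 -9.41433802e-05
  9.27343151e-01 -4.78547117e-01] [ 1.142e+00  7.300e-02 -1.050e-01  1.000e-03  2.700e-02  1.161e+00]
[282.45 140.63  72.66   0.  ]
```

step_arm:
  moves:
    - {"tx":40,"ty":20,"tz":0,"roll":0}
    - {"tx":80,"ty":40,"tz":0,"roll":0}
    - {"tx":110,"ty":55,"tz":0,"roll":0}
    - {"tx":145,"ty":72,"tz":0,"roll":0}
    - {"tx":180,"ty":90,"tz":0,"roll":0}
    - {"tx":215,"ty":107,"tz":0,"roll":0}
    - {"tx":245,"ty":121,"tz":0,"roll":0}
    - {"tx":270,"ty":133,"tz":0,"roll":0}
    - {"tx":270,"ty":133,"tz":0,"roll":0}
    - {"tx":270,"ty":133,"tz":0,"roll":0}
    - {"tx":270,"ty":133,"tz":0,"roll":0}
    - {"tx":270,"ty":133,"tz":0,"roll":0}

```text
t: 2.1
eef_pos: [560.3, 79.2, 214.6]
tcp_rot: [-3.141, 0.0, 1.49]
ft_force: [0.7, -0.4, 0.2]
opening: 0.417
grip_force: 0.0
```

```bash
cat > st.py <<'E'
from cell import env
from h import *
import sys
h,y,z,a=map(float,sys.argv[1:5])
s=env.state(); print(s["t"],s["eef_pos"].round(1),s["tcp_rot"].round(3),s["ft_force"].round(1),s["moment"].round(2),round(s["opening"]*95.1,1),s["grip_force"],abs(s["qvel"]).max().round(3),s["joints"][5].round(2))
print(togo(pw(h,y,z),s["eef_pos"],s["tcp_rot"][2],phi(a)))
E
python3 st.py -15 55 28 -1.56
```

```text
2.1 [560.3  79.2 214.6] [-3.141  0.     1.49 ] [ 0.7 -0.4  0.2] [-0.08 -0.06 -0.06] 39.6 0.0 0.008 0.1
[15.48  8.19 74.56 -0.  ]
```

step_arm:
  moves:
    - {"tx":8,"ty":4,"tz":0,"roll":0}
    - {"tx":15.5,"ty":8.2,"tz":5,"roll":0}
    - {"tx":15.5,"ty":8.2,"tz":20,"roll":0}
    - {"tx":15.5,"ty":8.2,"tz":35,"roll":0}
    - {"tx":15.5,"ty":8.2,"tz":45,"roll":0}
    - {"tx":15.5,"ty":8.2,"tz":52,"roll":0}
    - {"tx":15.5,"ty":8.2,"tz":58,"roll":0}
    - {"tx":15.5,"ty":8.2,"tz":64,"roll":0}
    - {"tx":15.5,"ty":8.2,"tz":69,"roll":0}
    - {"tx":15.5,"ty":8.2,"tz":73,"roll":0}
    - {"tx":15.5,"ty":8.2,"tz":73,"roll":0}
    - {"tx":15.5,"ty":8.2,"tz":73,"roll":0}

```text
t: 3.1
eef_pos: [570.3, 94.9, 141.7]
tcp_rot: [3.142, 0.0, 1.491]
ft_force: [0.3, -0.1, -0.3]
opening: 0.421
grip_force: 0.0
```

```bash
python3 st.py -15 55 28 -1.56; python3 - <<'E'
from cell import optics
import cv2
a=optics.read_camera("top")["pixels"][95:225,245:395]; b=optics.read_camera("side")["pixels"][135:265,210:360]
cv2.imwrite("pics/g1.png",cv2.resize(cv2.hconcat([a,b]),(800,347),interpolation=cv2.INTER_CUBIC))
E
```

```text
3.1 [570.3  94.9 141.7] [3.142 0.    1.491] [ 0.3 -0.1 -0.3] [-0.01 -0.08  0.02] 40.1 0.0 0.008 0.13
[-0.96 -0.48  1.66  0.  ]
```

View pics/g1.png

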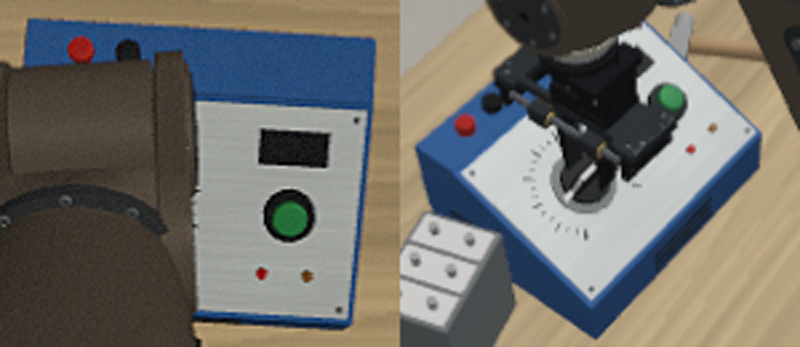

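The side view (right half) shows the bar and its white line at about (578,185), between the two fingers, with nothing touching. Closing now.

step_arm:
  moves:
    - {"tx":-1,"ty":0,"tz":1,"roll":0}
    - {"tx":-1,"ty":0,"tz":1,"roll":0}
    - {"tx":-1,"ty":0,"tz":1,"roll":0}
    - {"tx":-1,"ty":0,"tz":1,"roll":0}
    - {"tx":-1,"ty":0,"tz":1,"roll":0}
    - {"tx":-1,"ty":0,"tz":1,"roll":0}
  grip: 5

```text
t: 3.7
eef_pos: [570.0, 93.9, 140.7]
tcp_rot: [-3.141, 0.0, 1.491]
ft_force: [-2.5, 0.9, 2.9]
opening: 0.2
grip_force: 27.8
```

```bash
python3 st.py -15 55 28 -1.56
```

```text
3.7 [570.   93.9 140.7] [-3.141  0.     1.491] [-2.5  0.9  2.9] [-0.01  0.12  0.04] 19.0 27.83439092338085 0.003 0.13
[ 0.02 -0.25  0.75  0.  ]
```

step_arm:
  moves:
    - {"tx":0,"ty":0,"tz":0,"roll":-0.08}
    - {"tx":0,"ty":0,"tz":0,"roll":-0.16}
    - {"tx":0,"ty":0,"tz":0,"roll":-0.24}
    - {"tx":0,"ty":0,"tz":0,"roll":-0.32}
    - {"tx":0,"ty":0,"tz":0,"roll":-0.4}
    - {"tx":0,"ty":0,"tz":0,"roll":-0.48}
    - {"tx":0,"ty":0,"tz":0,"roll":-0.56}
    - {"tx":0,"ty":0,"tz":0,"roll":-0.6}
    - {"tx":0,"ty":0,"tz":0,"roll":-0.64}
    - {"tx":0,"ty":0,"tz":0,"roll":-0.67}
    - {"tx":0,"ty":0,"tz":0,"roll":-0.67}
    - {"tx":0,"ty":0,"tz":0,"roll":-0.67}

```text
t: 4.7
eef_pos: [569.2, 93.9, 141.2]
tcp_rot: [-3.14, -0.001, 2.161]
ft_force: [-8.7, -0.2, 11.2]
opening: 0.182
grip_force: 30.4
```

```bash
python3 st.py -15 55 28 -2.356
```

```text
4.7 [569.2  93.9 141.2] [-3.140e+00 -1.000e-03  2.161e+00] [-8.7 -0.2 11.2] [-0.1   0.97 -0.  ] 17.3 30.420687222504057 0.006 -0.54
[-0.24  0.43  1.22 -0.07]
```

step_arm:
  moves:
    - {"tx":0,"ty":0,"tz":0,"roll":-0.03}
    - {"tx":0,"ty":0,"tz":0,"roll":-0.06}
    - {"tx":0,"ty":0,"tz":0,"roll":-0.08}
    - {"tx":0,"ty":0,"tz":0,"roll":-0.1}
    - {"tx":0,"ty":0,"tz":0,"roll":-0.12}
    - {"tx":0,"ty":0,"tz":0,"roll":-0.12}
    - {"tx":0,"ty":0,"tz":0,"roll":-0.12}

```text
t: 5.28
eef_pos: [569.2, 93.7, 141.2]
tcp_rot: [-3.14, -0.001, 2.281]
ft_force: [-8.2, -1.4, 9.6]
opening: 0.178
grip_force: 30.2
```

```bash
python3 st.py -15 55 28 -2.356
```

```text
5.2833 [569.2  93.7 141.2] [-3.140e+00 -1.000e-03  2.281e+00] [-8.2 -1.4  9.6] [-0.2   1.09 -0.04] 16.9 30.21836336425622 0.004 -0.66
[-0.2   0.56  1.23  0.05]
```

step_arm:
  moves:
    - {"tx":0,"ty":0,"tz":0,"roll":-0.02}
    - {"tx":0,"ty":0,"tz":0,"roll":-0.04}
    - {"tx":0,"ty":0,"tz":0,"roll":-0.06}
    - {"tx":0,"ty":0,"tz":0,"roll":-0.08}
    - {"tx":0,"ty":0,"tz":0,"roll":-0.08}
    - {"tx":0,"ty":0,"tz":0,"roll":-0.08}

```text
t: 5.78
eef_pos: [568.9, 93.7, 141.3]
tcp_rot: [-3.14, -0.001, 2.36]
ft_force: [-11.5, -2.7, 12.7]
opening: 0.179
grip_force: 30.6
```

```bash
python3 st.py -15 55 28 -2.356;  python3 - <<'E'
from cell import optics
import cv2
b=optics.read_camera("side")["pixels"][160:240,240:340]
cv2.imwrite("pics/g2.png",cv2.resize(b,(750,600),interpolation=cv2.INTER_CUBIC))
E
```

```text
5.7833 [568.9  93.7 141.3] [-3.14e+00 -1.00e-03  2.36e+00] [-11.5  -2.7  12.7] [-0.45  1.39 -0.59] 17.1 30.649773642608125 0.005 -0.74
[-0.43  0.8   1.28  0.12]
```

View pics/g2.png

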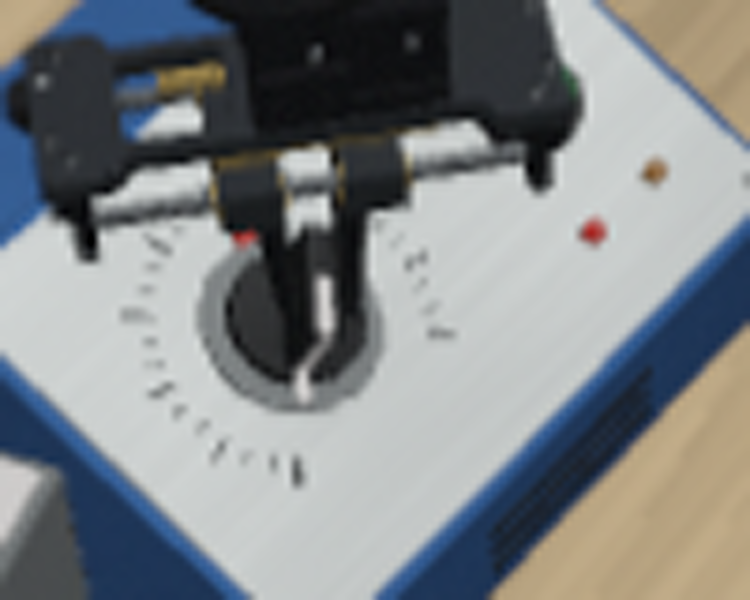

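The white skirt line at (303,390) points at the thick zero tick at (298,470), and the moment about z has jumped, so the knob is at its zero stop. Turning clockwise now.

step_arm:
  moves:
    - {"tx":0,"ty":0,"tz":0,"roll":0.1}
    - {"tx":0,"ty":0,"tz":0,"roll":0.2}
    - {"tx":0,"ty":0,"tz":0,"roll":0.3}
    - {"tx":0,"ty":0,"tz":0,"roll":0.4}
    - {"tx":0,"ty":0,"tz":0,"roll":0.5}
    - {"tx":0,"ty":0,"tz":0,"roll":0.6}
    - {"tx":0,"ty":0,"tz":0,"roll":0.7}
    - {"tx":0,"ty":0,"tz":0,"roll":0.8}
    - {"tx":0,"ty":0,"tz":0,"roll":0.9}
    - {"tx":0,"ty":0,"tz":0,"roll":1.0}
    - {"tx":0,"ty":0,"tz":0,"roll":1.1}
    - {"tx":0,"ty":0,"tz":0,"roll":1.1}

```text
t: 6.83
eef_pos: [570.0, 93.9, 141.7]
tcp_rot: [3.141, 0.0, 1.255]
ft_force: [-5.7, -1.2, 11.1]
opening: 0.191
grip_force: 31.3
```

```bash
python3 st.py -15 55 28 0.313
```

```text
6.8333 [570.   93.9 141.7] [3.141 0.    1.255] [-5.7 -1.2 11.1] [-0.19  0.65 -0.02] 18.1 31.27584457397461 0.146 0.37
[-0.01 -0.28  1.66  1.67]
```

step_arm:
  moves:
    - {"tx":0,"ty":0,"tz":0,"roll":0.1}
    - {"tx":0,"ty":0,"tz":0,"roll":0.2}
    - {"tx":0,"ty":0,"tz":0,"roll":0.3}
    - {"tx":0,"ty":0,"tz":0,"roll":0.4}
    - {"tx":0,"ty":0,"tz":0,"roll":0.5}
    - {"tx":0,"ty":0,"tz":0,"roll":0.6}
    - {"tx":0,"ty":0,"tz":0,"roll":0.7}
    - {"tx":0,"ty":0,"tz":0,"roll":0.8}
    - {"tx":0,"ty":0,"tz":0,"roll":0.9}
    - {"tx":0,"ty":0,"tz":0,"roll":1.0}
    - {"tx":0,"ty":0,"tz":0,"roll":1.1}
    - {"tx":0,"ty":0,"tz":0,"roll":1.1}

```text
t: 7.83
eef_pos: [570.5, 93.3, 141.7]
tcp_rot: [3.14, -0.001, 0.155]
ft_force: [-3.8, -3.6, 11.2]
opening: 0.152
grip_force: 30.0
```

```bash
python3 st.py -15 55 28 0.313
```

```text
7.8333 [570.5  93.3 141.7] [ 3.14e+00 -1.00e-03  1.55e-01] [-3.8 -3.6 11.2] [-1.03  0.44 -0.14] 14.5 30.036471525672823 0.148 1.47
[-0.65 -0.75  1.74  0.57]
```

Opening is 14.5 mm, so the pads sit flat on the bar. I'll turn slightly short of the mark and look.

step_arm:
  moves:
    - {"tx":0,"ty":0,"tz":0,"roll":0.1}
    - {"tx":0,"ty":0,"tz":0,"roll":0.2}
    - {"tx":0,"ty":0,"tz":0,"roll":0.3}
    - {"tx":0,"ty":0,"tz":0,"roll":0.4}
    - {"tx":0,"ty":0,"tz":0,"roll":0.48}
    - {"tx":0,"ty":0,"tz":0,"roll":0.54}
    - {"tx":0,"ty":0,"tz":0,"roll":0.56}
    - {"tx":0,"ty":0,"tz":0,"roll":0.56}
    - {"tx":0,"ty":0,"tz":0,"roll":0.56}
    - {"tx":0,"ty":0,"tz":0,"roll":0.56}
    - {"tx":0,"ty":0,"tz":0,"roll":0.56}

```text
t: 8.75
eef_pos: [570.7, 93.2, 140.9]
tcp_rot: [3.141, -0.002, -0.399]
ft_force: [0.6, -6.1, 3.0]
opening: 0.158
grip_force: 31.3
```

```bash
python3 st.py -15 55 28 0.313
```

```text
8.75 [570.7  93.2 140.9] [ 3.141e+00 -2.000e-03 -3.990e-01] [ 0.6 -6.1  3. ] [-0.39 -0.29  0.29] 15.1 31.328630035277456 0.002 2.02
[-1.24 -0.33  0.92  0.02]
```

step_arm:
  moves:
    - {"tx":0,"ty":0,"tz":0,"roll":0}
    - {"tx":0,"ty":0,"tz":0,"roll":0}
    - {"tx":0,"ty":0,"tz":0,"roll":0}
    - {"tx":0,"ty":0,"tz":0,"roll":0}
    - {"tx":0,"ty":0,"tz":-10,"roll":0}
    - {"tx":0,"ty":0,"tz":-30,"roll":0}
    - {"tx":0,"ty":0,"tz":-60,"roll":0}
    - {"tx":0,"ty":0,"tz":-75,"roll":0}
    - {"tx":0,"ty":35,"tz":-75,"roll":-0.1}
    - {"tx":0,"ty":70,"tz":-75,"roll":-0.2}
    - {"tx":0,"ty":105,"tz":-75,"roll":-0.33}
    - {"tx":0,"ty":140,"tz":-75,"roll":-0.33}
  grip: 35

```text
t: 9.75
eef_pos: [515.0, -35.9, 216.5]
tcp_rot: [3.141, -0.001, -0.061]
ft_force: [0.3, -1.3, 0.4]
opening: 0.371
grip_force: 0.0
```

step_arm:
  moves:
    - {"tx":0,"ty":30,"tz":0,"roll":0}
    - {"tx":0,"ty":60,"tz":0,"roll":0}
    - {"tx":0,"ty":90,"tz":0,"roll":0}
    - {"tx":0,"ty":120,"tz":0,"roll":0}
    - {"tx":0,"ty":120,"tz":0,"roll":0}
    - {"tx":0,"ty":120,"tz":0,"roll":0}
  grip: 0

```text
t: 10.25
eef_pos: [507.3, -156.0, 216.2]
tcp_rot: [3.141, -0.001, -0.072]
ft_force: [-0.3, 0.5, 0.0]
opening: 0.028
grip_force: 0.0
```

```bash
python3 st.py -15 -85 60 0;  python3 - <<'E'
from cell import optics
import cv2
a=optics.read_camera("top")["pixels"][135:205,255:330]; b=optics.read_camera("side")["pixels"][165:240,242:317]
r=lambda i:cv2.resize(i,(400,400),interpolation=cv2.INTER_CUBIC)
cv2.imwrite("pics/g3.png",cv2.hconcat([r(a),r(b)]))
E
```

```text
10.25 [ 507.3 -156.   216.2] [ 3.141e+00 -1.000e-03 -7.200e-02] [-0.3  0.5  0. ] [ 0.02 -0.03  0.01] 2.7 0.0 0.043 1.22
[  44.48 -113.74   44.19   -0.  ]
```

View pics/g3.png

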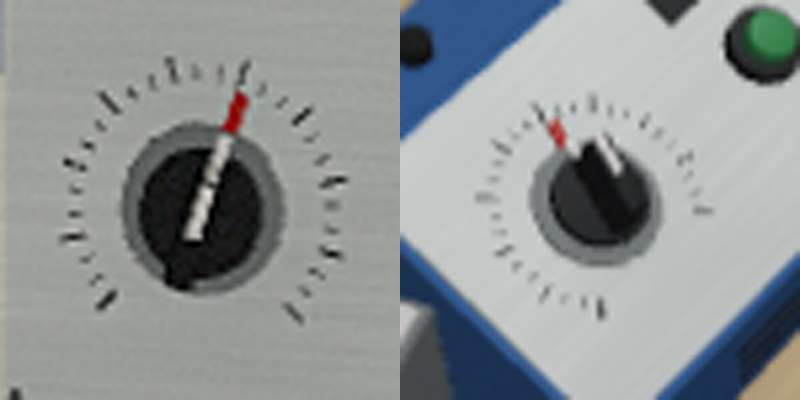

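The pointer's white line runs straight on into the red tab in both views. In the top view the white end is at about (226,143) and the tab centre at (236,113). I'll put a number on it.

```bash
python3 - <<'E'
from h import *
def pl(n,u,z): # pixel -> panel x,y at normal height z
    f=lambda v: proj(n,world(Q,panel((v[0],v[1],z))))[0]-u
    return least_squares(f,[0,55]).x
T=lambda u:(np.array(u)+.5)/[400/75,400/70]-.5+[255,135]
S=lambda u:(np.array(u)-[400,0]+.5)/(400/75)-.5+[242,165]
for n,F,ring,items in(("top",T,(204,209),dict(mark=((236,113),4),skirt=((226,143),13),bar_in=((193,236),47),bar_out=((213,184),47))),
                 ("side",S,(596,202),dict(mark=((557,134),4),skirt=((573,152),13),bar_in=((617,168),47),bar_out=((600,142),47)))):
    c0=pl(n,F(ring),3); print(n,"ring",c0.round(1))
    P={k:pl(n,F(u),z) for k,(u,z) in items.items()}
    for k,p in P.items():
        d=p-c0; print(k,p.round(1),"r",np.hypot(*d).round(1),"ang",np.degrees(np.arctan2(-d[1],d[0])).round(1))
    d=P["bar_out"]-P["bar_in"]; print("bar dir",np.degrees(np.arctan2(-d[1],d[0])))
E
```

```text
top ring [ 1.2 53.6]
mark [41.8 41.2] r 42.4 ang 17.0
skirt [31.3 44.3] r 31.6 ang 17.1
bar_in [ 1.5 54. ] r 0.5 ang -42.8
bar_out [22.7 46.4] r 22.7 ang 18.5
bar dir 19.660189797717884
side ring [ 1.2 54.9]
mark [41.7 42.7] r 42.3 ang 16.7
skirt [27.8 48.3] r 27.4 ang 14.0
bar_in [ 2.3 54.4] r 1.2 ang 25.4
bar_out [18.1 50.5] r 17.4 ang 14.7
bar dir 13.924445548688553
```

```bash
python3 - <<'E'
from h import *
T=(np.array((500,377))+.5)/4.6-.5+[245,95]; S=(np.array((432,200))+.5)/4.25-.5+[210,125]
f=lambda v: np.r_[proj("top",world(Q,panel(v)))[0]-T,proj("side",world(Q,panel(v)))[0]-S]
r=least_squares(f,[0,-85,10]);print(r.x,r.fun)
E
python3 st.py -17 -85 45 0
```

```text
[  0.16370767 -85.87994307  15.91643484] [ 0.05946613  0.1124858  -0.16251246 -0.0258232 ]
10.35 [ 507.4 -154.3  216. ] [-3.142 -0.    -0.069] [0.5 0.1 0.6] [ 0.03  0.05 -0.02] 0.6 0.0 0.02 1.22
[  42.76 -112.03   59.03    0.  ]
```

step_arm:
  moves:
    - {"tx":9,"ty":-28,"tz":0,"roll":0}
    - {"tx":18,"ty":-56,"tz":0,"roll":0}
    - {"tx":27,"ty":-84,"tz":0,"roll":0}
    - {"tx":36.5,"ty":-112,"tz":0,"roll":0}
    - {"tx":36.5,"ty":-112,"tz":20,"roll":0}
    - {"tx":36.5,"ty":-112,"tz":40,"roll":0}
    - {"tx":36.5,"ty":-112,"tz":60,"roll":0}
    - {"tx":36.5,"ty":-112,"tz":70,"roll":0}
    - {"tx":36.5,"ty":-112,"tz":76,"roll":0}
    - {"tx":36.5,"ty":-112,"tz":76,"roll":0}
    - {"tx":36.5,"ty":-112,"tz":76,"roll":0}
  grip: 0

```text
t: 11.27
eef_pos: [551.8, -45.4, 140.2]
tcp_rot: [3.141, -0.001, -0.069]
ft_force: [-0.4, 0.9, -0.6]
opening: 0.006
grip_force: 0.0
```

```bash
python3 st.py -17 -85 14.5 0
```

```text
11.2667 [551.8 -45.4 140.2] [ 3.141e+00 -1.000e-03 -6.900e-02] [-0.4  0.9 -0.6] [0.02 0.   0.05] 0.5 0.0 0.013 1.44
[ 5.95 -0.24 13.72  0.  ]
```

Now I'll go in along the panel's normal to about 3 mm past the expected contact.

step_arm:
  moves:
    - {"tx":2,"ty":0,"tz":4,"roll":0}
    - {"tx":4,"ty":0,"tz":8.5,"roll":0}
    - {"tx":5,"ty":0,"tz":11,"roll":0}
    - {"tx":6,"ty":0,"tz":13,"roll":0}
    - {"tx":7,"ty":0,"tz":15,"roll":0}
    - {"tx":7.5,"ty":0,"tz":16.5,"roll":0}
    - {"tx":7.5,"ty":0,"tz":16.5,"roll":0}
    - {"tx":7.5,"ty":0,"tz":16.5,"roll":0}

```text
t: 11.93
eef_pos: [558.8, -46.2, 126.1]
tcp_rot: [3.141, -0.001, -0.069]
ft_force: [-13.8, 1.2, 37.2]
opening: 0.007
grip_force: 19.8
```

step_arm:
  moves:
    - {"tx":-1,"ty":0,"tz":-2.2,"roll":0}
    - {"tx":-1,"ty":0,"tz":-2.2,"roll":0}
    - {"tx":-1,"ty":0,"tz":-2.2,"roll":0}

```text
t: 12.18
eef_pos: [558.4, -46.2, 126.9]
tcp_rot: [3.141, -0.002, -0.069]
ft_force: [-4.6, 0.2, 18.2]
opening: 0.009
grip_force: 8.9
```

```bash
python3 st.py -17 -85 14.5 0; python3 - <<'E'
from cell import optics
import cv2
b=optics.read_camera("side")["pixels"][140:200,275:350]
cv2.imwrite("pics/g4.png",cv2.resize(b,(750,600),interpolation=cv2.INTER_CUBIC))
E
```

```text
12.1833 [558.4 -46.2 126.9] [ 3.141e+00 -2.000e-03 -6.900e-02] [-4.6  0.2 18.2] [0.17 0.7  0.07] 0.8 8.918355968780816 0.001 1.44
[-0.68 -0.63  0.4   0.  ]
```

View pics/g4.png

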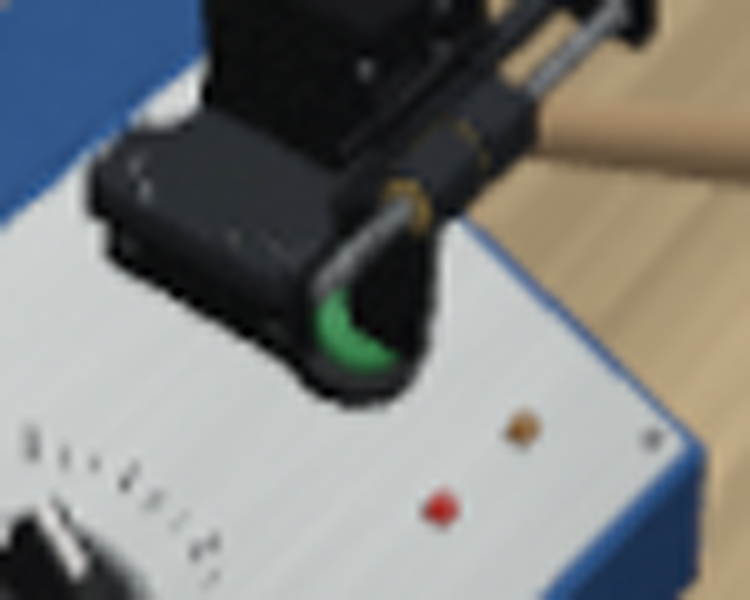

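The fingertip stands on the green button. 18 N is well over the 5 N spring, so it should be bottomed. I'll back off in steps and watch the spring region to confirm the travel.

step_arm:
  moves:
    - {"tx":-1,"ty":0,"tz":-2.2,"roll":0}
    - {"tx":-1,"ty":0,"tz":-2.2,"roll":0}
    - {"tx":-1,"ty":0,"tz":-2.2,"roll":0}

```text
t: 12.48
eef_pos: [557.7, -46.2, 128.2]
tcp_rot: [3.141, -0.002, -0.069]
ft_force: [0.7, 0.1, 4.7]
opening: 0.006
grip_force: 2.2
```

step_arm:
  moves:
    - {"tx":-1,"ty":0,"tz":-2.2,"roll":0}
    - {"tx":-1,"ty":0,"tz":-2.2,"roll":0}
    - {"tx":-1,"ty":0,"tz":-2.2,"roll":0}

```text
t: 12.73
eef_pos: [556.3, -46.0, 130.0]
tcp_rot: [3.141, -0.001, -0.069]
ft_force: [0.3, -0.5, 2.9]
opening: 0.003
grip_force: 1.6
```

step_arm:
  moves:
    - {"tx":-1,"ty":0,"tz":-2.2,"roll":0}
    - {"tx":-1,"ty":0,"tz":-2.2,"roll":0}
    - {"tx":-1,"ty":0,"tz":-2.2,"roll":0}

```text
t: 12.98
eef_pos: [554.9, -45.9, 131.9]
tcp_rot: [3.141, 0.0, -0.069]
ft_force: [0.8, -0.8, 1.5]
opening: 0.002
grip_force: 0.9
```

The force fell 4.7, 2.9, 1.5 N over about 5 mm of retreat, which is the spring, so the button was pressed fully in. Retreating clear.

step_arm:
  moves:
    - {"tx":-2,"ty":0,"tz":-5,"roll":0}
    - {"tx":-5,"ty":0,"tz":-15,"roll":0}
    - {"tx":-5,"ty":0,"tz":-40,"roll":0}
    - {"tx":-5,"ty":0,"tz":-75,"roll":0}
    - {"tx":-20,"ty":30,"tz":-85,"roll":0}
    - {"tx":-30,"ty":60,"tz":-85,"roll":0}
    - {"tx":-30,"ty":90,"tz":-85,"roll":0}
    - {"tx":-30,"ty":120,"tz":-85,"roll":0}
    - {"tx":-30,"ty":120,"tz":-85,"roll":0}
    - {"tx":-30,"ty":120,"tz":-85,"roll":0}
    - {"tx":-30,"ty":120,"tz":-85,"roll":0}
    - {"tx":-30,"ty":120,"tz":-85,"roll":0}

```text
t: 13.98
eef_pos: [516.7, -162.6, 217.1]
tcp_rot: [-3.141, 0.0, -0.068]
ft_force: [0.2, 0.2, -0.1]
opening: 0.001
grip_force: 0.0
```

```bash
python3 st.py -15 -85 60 0;  python3 - <<'E'
from cell import optics
import cv2
a=optics.read_camera("top")["pixels"][90:220,180:380]
cv2.imwrite("pics/g5.png",cv2.resize(a,(800,520),interpolation=cv2.INTER_CUBIC))
E
```

```text
13.9833 [ 516.7 -162.6  217.1] [-3.141  0.    -0.068] [ 0.2  0.2 -0.1] [ 0.07 -0.01  0.03] 0.1 0.0 0.009 1.21
[  35.   -119.58   45.15    0.  ]
```

View pics/g5.png

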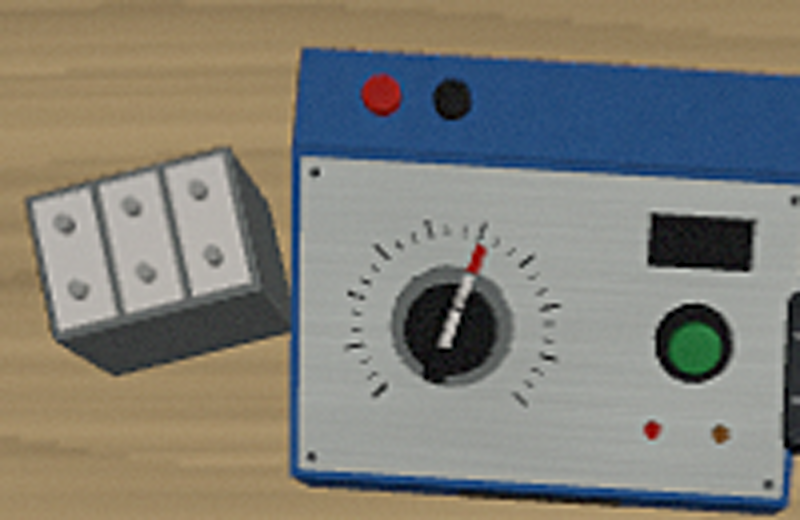

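The pointer at (468,285) is still in line with the red tab at (477,259). The button at (695,347) has sprung back, and the battery and marker are where they were. The arm is clear, so I'll hand in.

```bash
python3 -c "
from cell import env
print(env.job_done())"
```

```text
the job is handed in; nothing more can be done
None
```

I turned the knob down to its zero stop and up to the red marker, then pressed the start button fully in and let it spring back. The final top picture shows the pointer on the marker and the battery in place. I didn't check the hammer and cup in it, but the arm never went near them. The job is handed in and no verdict came back.

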